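# Turn the filter jar's side arm to the vacuum coupling and connect it

## Task

Turn the white filter jar where it stands in the ring of its turntable (pushing its side arm round will do it) until the arm points straight at the mouth of the vacuum coupling. Then slide the coupling along its track, fully home over the tip of the arm. Keep the jar upright and down in its ring, and leave the flask, funnel and clamp head nearby undisturbed.

Things in the scene. Friction and masses are not known exactly. Their poses are not given: they have to be found in the camera images.
- station: Fixed 10 mm aluminium base plate. Origin on the bench (z 0) under the axis of a steel turntable with a black rubber ring (112 mm across, bore 96, top 23 mm above bench). Its +y runs from there along the track to the coupling: the side arm must end along it (thin black line). Plate: x -65..65, y -67..67 mm, then x -45..45 on to y 272. Place and yaw vary.
- jar: Loose white plastic jar, 0.4-0.65 kg, 91 mm wide, 116 tall with bung. Origin: centre of underside, 11 mm above bench. 2.5 mm play in the ring; turns with the turntable (0.03 N m friction), stays as left; tips if pushed hard. Side arm: level round 12 mm stub along the jar's +y, 45 to 95 mm from its axis, centre 85 mm above bench. Starts pointing 0.8 rad or more off the coupling, either way.
- sidearm_tip (a point): Centre of the end of the jar's side arm, 95 mm from the jar's axis and 85 mm above the bench. It must come within 8 mm sideways of the track's centre line (station y axis).
- coupler (a joint): Position in m of the vacuum coupling along its track: 0 at the far end, 0.072 fully home against its end stop. Starts between 0 and 0.02. It slides towards the jar (station -y) with about 1.5 N of friction and stays where it is left.
- coupling_mouth (a point): Centre of the mouth of the coupling's flared black rubber cup, facing the jar, 85 mm above the bench. Mouth 40 mm outside, 34 mm inside, narrowing to 26 mm; 30 mm deep. When home, the mouth lies 83 mm from the ring's centre, so that the arm's tip is 12 mm inside.
- coupling_back (a point): Middle of the outer face (away from the jar) of the coupling's upright grey plate, 97 mm above bench. Plate: 40 mm wide (station x), 14 thick (station y), from 60 to 122 mm above bench. Push this face towards the jar (station -y), or grip the plate from above. The coupling's foot below is 50 x 60 mm, up to 36 mm above bench; behind is free space.
- flask: Bystander: clear conical flask with cork, 82 mm wide, 142 mm tall, loose; origin under its centre.
- funnel: Bystander: white porcelain funnel standing mouth down, 76 mm wide, 95 mm tall, loose; origin under its centre.
- bosshead: Bystander: grey metal clamp head with two thumbscrews lying on the bench, about 100 x 70 x 28 mm, loose; origin under its block.
Not all that is in view belongs to the job. What is shaped like the jar but green, pink or red is not meant.

How it is judged:
By the outcome, as a careful person would: the job done as asked, in the order asked, and still so for the second after the job is handed in, with the robot touching nothing.
It also fails if it takes over 48 s, if anything falls off the work surface, if the arm or the gripper's body presses on something with over 40 N, if the wrist force passes 120 N, or if a joint passes its speed limit or range.

## Robot

A 6-joint arm with a two-finger parallel gripper is mounted at the origin on the work surface. World frame = base frame: x ahead of the robot, y to its left, z up, the work surface at z = 0. Lengths are in m, angles in rad, forces in N, time in s.
With the tool pointing down it reaches from about 0.3 to 0.825 m from the base axis. Payload 5.4 kg.
Tool frame: the origin (TCP) lies midway between the tips of the shut fingers; the grasp point (between the pads) lies 19 mm behind it; z points along the fingers, y is the direction in which the jaws open and shut (so a half turn about z gives the same grasp; the last joint's range is limited). The gripper opens to 92 mm and grips with 3 to 60 N. Pads are 20 mm wide; open, the fingers measure 128 mm over their backs; the gripper's body (75 mm by 189 mm) begins 69 mm behind the grasp point.
Start: joints at [-1.348, 0.158, 1.597, -0, 1.386, -0.21], TCP at [0.241, -0.522, 0.215] pointing down, gripper open.
Joint ranges: [-2.91, 2.91], [-0.94, 2.29], [0.18, 2.7], [-1.29, 4.43], [0.17, 2.64], [-3, 3]. Speed limits (rad/s): [2.57, 2.57, 3.14, 3.14, 3.14, 3.14].

## Interface

Orientations are given as [roll, pitch, yaw] about the fixed x, y, z axes, in that order (R = Rz(yaw) Ry(pitch) Rx(roll)).
In Python, from cell import r gives the robot as it stands.
- The arm moves only by the shell command python3 -m jog 'ROWS' [OPENING] [FORCE]. ROWS is JSON, a list of rows, each an object with "dp": the shift along the tool's x, y, z normalised to -1 to 1, where 1 is 200 mm, a list of three; "twist": the turn about the tool's z normalised to -1 to 1, where 1 is pi/4 rad. A call has exactly 10 rows; each row shifts and turns the commanded pose from where the row before left it, along the tool's axes as they then stand; what a row does not reach is not made up. A row lasts 1/8 s, in which the tool goes at most 62.5 mm and 10.7 degrees, less where a joint would pass 70% of its speed; a pose out of reach is approached as far as the arm can. A call with a number of a shift or a turn outside -1 to 1 is refused whole. A call with a gripper value outside its range is refused whole. OPENING is the opening, from 0 (shut) to 1 (fully open), set as the call begins (- or left out, the last holds). The fingers move at their own pace and stop on an object; FORCE is the grip in N (left out, the last holds). Time passes only in rows, so rows that do not move let the fingers close, or fill a call up. It gives the time, the measured TCP pose, the force and the opening at its end, in the units of the state.
- r.get_obs(): the state, without advancing time (a new reading comes with each control period).
- r.get_image(name): name is "scene" or "top"; returns a dict with "image" (420x560x3 uint8, red, green, blue), "intrinsics" (3x3 intrinsics, pixels), "k1" (the pictures are not rectified: a ray, as slopes to the right and down, at radius r is drawn at 1 + k1 r^2 times it, then the intrinsics apply), "rvec" (rotation vector, rad) and "tvec" (3), from world to camera coordinates, as OpenCV has them. Camera axes: x right, y down, z forward; pixel columns grow to the right and rows downward; lengths in m; the calibration is good to about 2 mm. A picture is of the moment at which its call begins. There is no depth.
- r.finish_job(): hands the job in, once; it reports no verdict.
Trained networks look in a picture, given as the dict that the camera call returned (one of the last four; its "shot" number tells which), for a name from the list of things; names that differ only in an ending like _2 or _b are one class to them, and where a whole thing is asked for, a point or a joint stands for the part that bears it (a point fixed in the world has none). Each returns a list of dicts, best first, with "conf" (0 to 1); they miss things now and then, are a little off and sometimes report something else, mostly with a low value. They report only what shows in the picture. A call takes as long as a camera call. They do not tell look-alikes from the thing itself.
- r.find_in(picture, label): "point" ([x, y, z] in m, in world coordinates, good to about 4 mm: the middle of the surface that is visible of it).
- r.tip_of(picture, label): "point" ([x, y, z] in m, in world coordinates, good to about 4 mm: a listed point, or the origin of a listed thing).
The state is a dict: "time": time; "joint_pos": joint angles; "joint_vel": joint speeds; "tau": joint torques, N m; "tcp_pos": TCP position; "tcp_rot": TCP orientation; "wrist_force": force on the tool from outside, world axes, zero at the start; "ft_torque": the same for the moment, N m; "grip_width": opening from 0.0 (shut) to 1.0 (fully open).
Only numpy, scipy, OpenCV 4.12 (cv2) and the standard library are available. Lean on these libraries where they do the work, as an engineer would, in place of code of your own. Each camera call takes 0.05 s, during which the arm holds its last target.

## Working session

There is one attempt and no reset: what is moved stays moved. The work goes in short steps, Python scripts to look and compute and a shell command to move; the robot and the scene stay as the last step left them, time stands still between calls to the robot, and variables do not carry over. Pictures are saved under pics/ and viewed, and the job is handed in when it is done.

```bash
ls; mkdir -p pics; cat > h.py <<'E'
import numpy as np, cv2
from cell import r
def save(d,n): cv2.imwrite('pics/'+n,d['image'][:,:,::-1])
def proj(d,P):
    R,_=cv2.Rodrigues(np.array(d['rvec'],float)); c=R@np.array(P,float)+np.array(d['tvec']).ravel()
    s=c[:2]/c[2]; s=s*(1+d['k1']*(s@s)); K=np.array(d['intrinsics']); return (K[:2,:2]@s+K[:2,2]).round(1)
def ray(d,u,v,z):
    K=np.array(d['intrinsics']); q=np.array([(u-K[0,2])/K[0,0],(v-K[1,2])/K[1,1]]); s=q.copy()
    for _ in range(20): s=q/(1+d['k1']*(s@s))
    R,_=cv2.Rodrigues(np.array(d['rvec'],float)); t=np.array(d['tvec']).ravel()
    C=-R.T@t; w=R.T@np.array([s[0],s[1],1]); return (C+w*(z-C[2])/w[2]).round(4)
E
python3 - <<'E'
from h import *
for n in ['scene','top']:
    d=r.get_image(n); save(d,n+'0.png')
    for l in ['station','jar','sidearm_tip','coupling_mouth','coupling_back','flask','funnel','bosshead']:
        for x in r.tip_of(d,l)[:3]: print(n,l,np.round(x['point'],3),round(x['conf'],2),proj(d,x['point']))
o=r.get_obs(); print(o['tcp_pos'],o['tcp_rot'],o['time'])
E
```

```text
pics
scene station [ 0.508 -0.071  0.001] 0.76 [259.6 224.2]
scene jar [ 0.512 -0.072  0.009] 0.66 [260.5 223.2]
scene jar [ 0.337 -0.21  -0.002] 0.61 [171.9 221.9]
scene jar [0.353 0.116 0.007] 0.57 [264.9 156.1]
scene sidearm_tip [0.364 0.017 0.076] 0.94 [241.4 157.3]
scene sidearm_tip [ 0.37  -0.302  0.072] 0.92 [143.3 232.9]
scene sidearm_tip [0.748 0.17  0.075] 0.7 [401.8 197.9]
scene coupling_mouth [ 0.672 -0.216 -0.002] 0.7 [269.2 303.6]
scene coupling_back [0.567 0.12  0.097] 0.75 [328.8 167.2]
scene flask [ 0.672 -0.215 -0.001] 0.59 [269.6 303.1]
scene funnel [ 0.704 -0.058  0.   ] 0.63 [325.5 265.2]
scene bosshead [ 0.473 -0.322 -0.001] 0.97 [171.8 282.3]
top jar [ 0.785  0.083 -0.001] 0.83 [221.3 106.9]
top jar [ 0.353  0.108 -0.001] 0.75 [209.6 299.1]
top jar [ 0.509 -0.071  0.006] 0.61 [290.8 226.9]
top sidearm_tip [0.367 0.02  0.073] 0.96 [247.  294.7]
top sidearm_tip [0.746 0.173 0.072] 0.81 [174.8 114.6]
top sidearm_tip [ 0.418 -0.09   0.087] 0.7 [301.  269.2]
top coupling_mouth [0.548 0.064 0.086] 0.62 [224.2 205.9]
top coupling_back [0.566 0.124 0.096] 0.86 [194.2 196.8]
top flask [ 0.673 -0.209  0.002] 0.55 [351.1 152.8]
top bosshead [ 0.475 -0.317  0.   ] 0.68 [402.3 240.9]
[ 0.24114782 -0.5219758   0.21463018] [3.14155581e+00 6.68251143e-06 4.32830102e-01] 0.9
```

View pics/scene0.png

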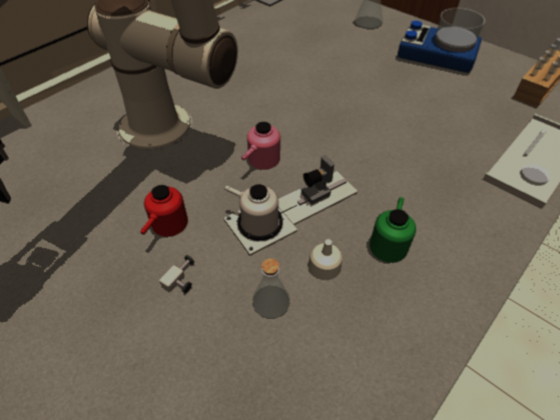

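View pics/top0.png

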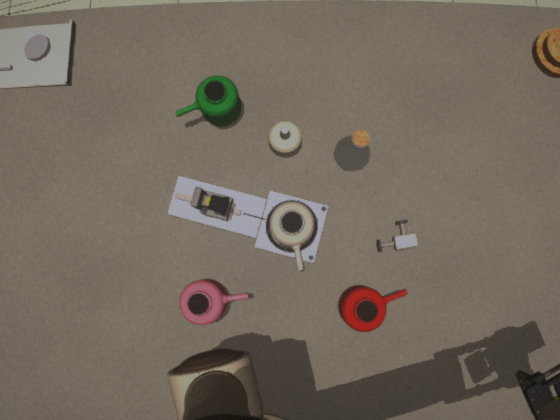

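```bash
python3 - <<'E'
from h import *
d=r.get_image('top')
c=d['image'][165:285,155:340]; cv2.imwrite('pics/crop1.png',cv2.resize(c,None,fx=4.3,fy=4.3,interpolation=cv2.INTER_CUBIC)[:,:,::-1])
for l in ['station','jar','sidearm_tip','coupling_mouth','coupling_back','coupler']:
    for f in (r.tip_of,r.find_in):
        try:
            for x in f(d,l)[:4]: print(f.__name__,l,np.round(x['point'],4),round(x['conf'],2),proj(d,x['point']))
        except Exception as e: print(l,e)
E
```

```text
call station [0.5399 0.0384 0.0093] 0.84 [240.4 213.1]
call station [0.55   0.0901 0.093 ] 0.25 [210.9 204.5]
call jar [ 0.3361 -0.2164 -0.0006] 0.96 [358.5 305.2]
call jar [ 0.3545  0.1091 -0.0006] 0.87 [208.9 298.6]
call jar [ 0.5094 -0.0677  0.0071] 0.71 [289.1 226.5]
call jar [0.358  0.0999 0.0931] 0.96 [206.  300.3]
call jar [ 0.5044 -0.0698  0.1035] 0.71 [290.3 225.7]
call jar [ 0.3438 -0.2121  0.0929] 0.7 [362.9 305.6]
call jar [0.7618 0.0793 0.0944] 0.65 [217.  103.2]
call sidearm_tip [0.745  0.1742 0.0724] 0.84 [174.1 115.1]
call sidearm_tip [ 0.4163 -0.0904  0.0864] 0.64 [301.1 270. ]
call sidearm_tip [ 0.3709 -0.3022  0.0733] 0.63 [404.9 290.3]
call sidearm_tip [0.3693 0.0202 0.0755] 0.61 [246.6 293.8]
call sidearm_tip [ 0.5057 -0.0793  0.105 ] 0.69 [295.1 224.9]
call sidearm_tip [0.7644 0.082  0.0898] 0.68 [216.  102.7]
call sidearm_tip [0.362  0.1081 0.0945] 0.61 [201.8 298.4]
call sidearm_tip [ 0.3444 -0.2105  0.096 ] 0.58 [362.3 305.4]
call coupling_mouth [0.5448 0.0642 0.0883] 0.61 [223.9 207.1]
call coupling_mouth [0.5532 0.0973 0.0957] 0.72 [207.2 202.8]
call coupling_back [0.5643 0.1222 0.0953] 0.61 [195.1 197.5]
call coupling_back [0.5526 0.0929 0.0909] 0.96 [209.7 203.3]
coupler it knows: bosshead, coupling_back, coupling_mouth, flask, funnel, jar, sidearm tip, station
call coupler [0.5511 0.0903 0.096 ] 0.9 [210.6 203.7]
```

View pics/crop1.png

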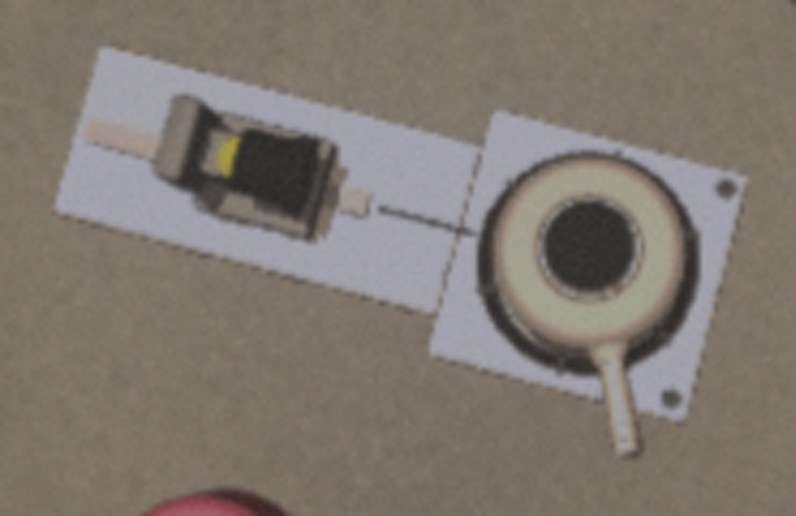

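```bash
python3 - <<'E'
from h import *
d=r.get_image('top')
px=[(100,47),(55,210),(745,178),(687,420),(495,112),(430,353)]
S=np.array([(45,272),(-45,272),(65,-67),(-65,-67),(65,67),(-65,67)])/1000.
W=np.array([ray(d,155+(u+.5)/4.3-.5,165+(v+.5)/4.3-.5,.010)[:2] for u,v in px])
a=S-S.mean(0);b=W-W.mean(0)
th=np.arctan2((a[:,0]*b[:,1]-a[:,1]*b[:,0]).sum(),(a*b).sum())
R=np.array([[np.cos(th),-np.sin(th)],[np.sin(th),np.cos(th)]]);t=W.mean(0)-R@S.mean(0)
print('yaw',th,'org',t,'res mm',((S@R.T+t-W)*1000).round(1).tolist())
def toS(p): return R.T@(np.array(p)[:2]-t)
print('axis dir deg',np.degrees(th)+90)
tip=ray(d,155+625/4.3,165+452/4.3,.085); print('tip',tip,toS(tip))
bung=ray(d,155+590/4.3,165+248/4.3,.127); print('bung',bung,toS(bung))
print('back',toS((.565,.123)),'mouth',toS((.5448,.0642)))
e=ray(d,155+175/4.3,165+140/4.3,.122);print('plate top',e,toS(e))
v=tip[:2]-t;print('arm deg',np.degrees(np.arctan2(v[1],v[0])))
np.savez('st.npz',R=R,t=t,th=th)
E
```

```text
yaw -0.27108734673461793 org [ 0.50988802 -0.07325555] res mm [[0.9, -0.8], [-1.6, 1.1], [1.6, -2.2], [-1.7, 0.9], [2.0, 0.1], [-1.1, 1.0]]
axis dir deg 74.46783915270683
tip [ 0.416  -0.0889  0.085 ] [-0.08626999 -0.04021438]
bung [ 0.5085 -0.0735  0.127 ] [-0.00127187 -0.00060721]
back [0.00054615 0.2038462 ] mouth [-0.00317073  0.14178442]
plate top [0.5607 0.1158 0.122 ] [-0.0016688   0.19575769]
arm deg -170.53978546011894
```

White jar (crop px 590,250; full image 292,225) stands in the turntable ring. Pink (202,302), red (363,308) and green (217,97) are lookalikes. I'll go over its side arm and straddle it with the jaws.

```bash
python3 -m jog '[{"dp":[0.181,-0.157,0],"twist":0},{"dp":[0.181,-0.157,0],"twist":0},{"dp":[0.181,-0.157,0],"twist":0},{"dp":[0.181,-0.157,0],"twist":0},{"dp":[0.181,-0.157,0],"twist":0},{"dp":[0.181,-0.157,0],"twist":0},{"dp":[0.181,-0.157,0],"twist":0},{"dp":[0.181,-0.157,0],"twist":0},{"dp":[0.181,-0.157,0],"twist":0},{"dp":[0.181,-0.157,0],"twist":0}]' 0.4 5
python3 -m jog '[{"dp":[0,0,0],"twist":-0.22},{"dp":[0,0,0],"twist":-0.22},{"dp":[0,0,0],"twist":-0.22},{"dp":[0,0,0],"twist":-0.22},{"dp":[0,0,0],"twist":-0.22},{"dp":[0,0,0],"twist":-0.22},{"dp":[0,0,0],"twist":-0.22},{"dp":[0,0,0],"twist":-0.22},{"dp":[0,0,0],"twist":-0.22},{"dp":[0,0,0],"twist":-0.22}]'
```

```text
time: 2.8
tcp_pos: [0.4386, -0.0837, 0.2149]
tcp_rot: [3.141, -0.001, 0.433]
wrist_force: [0.4, -0.1, -0.5]
grip_width: 0.403
time: 4.05
tcp_pos: [0.4381, -0.0851, 0.2147]
tcp_rot: [3.141, 0.0, 2.166]
wrist_force: [0.6, 0.0, -0.4]
grip_width: 0.4
```

```bash
python3 -m jog '[{"dp":[0,0,0],"twist":-0.21},{"dp":[0,0,0],"twist":-0.21},{"dp":[0,0,0],"twist":-0.21},{"dp":[0,0,0],"twist":-0.21},{"dp":[0,0,0],"twist":-0.21},{"dp":[0,0,0],"twist":-0.21},{"dp":[0,0,0],"twist":-0.2},{"dp":[0,0,0.1],"twist":0},{"dp":[0,0,0.1],"twist":0},{"dp":[0,0,0.1],"twist":0}]'
python3 - <<'E'
from h import *
o=r.get_obs();print(o['joint_pos'],o['tcp_pos'],o['tcp_rot'])
for n in ['scene','top']:
    d=r.get_image(n); 
    u,v=proj(d,[.44,-.085,.1]).astype(int); c=d['image'][max(0,v-60):v+60,max(0,u-80):u+80]
    cv2.imwrite('pics/a_%s.png'%n,cv2.resize(c,None,fx=4,fy=4)[:,:,::-1])
E
```

```text
time: 5.3
tcp_pos: [0.4381, -0.0851, 0.1542]
tcp_rot: [-3.141, 0.0, -2.976]
wrist_force: [0.3, -0.4, -0.1]
grip_width: 0.402
[-4.63947928e-01 -1.29522639e-01  2.01122959e+00  4.02923560e-05
  1.25941444e+00 -2.20046316e+00] [ 0.43813586 -0.0851462   0.15415699] [-3.14134614e+00  4.03476656e-04 -2.97588604e+00]
```

View pics/a_scene.png

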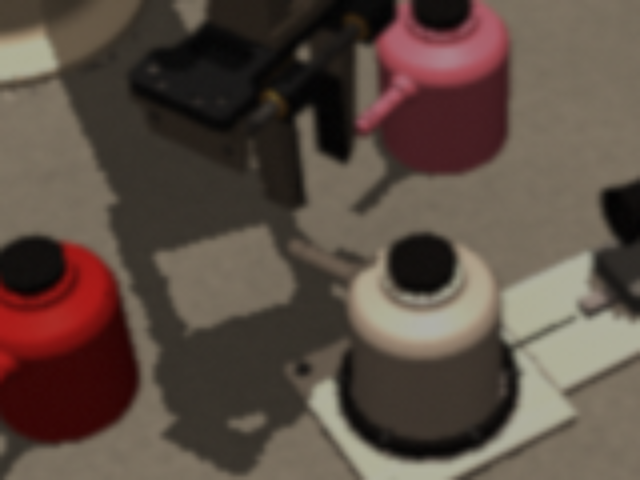

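View pics/a_top.png

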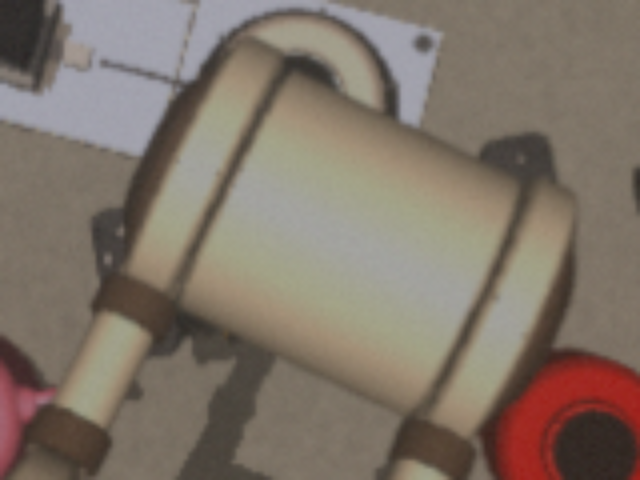

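The jaws (scene crop 285,180 and 340,150) straddle above the stub. Descending.

```bash
python3 -m jog '[{"dp":[0,0,0.08],"twist":0},{"dp":[0,0,0.08],"twist":0},{"dp":[0,0,0.08],"twist":0},{"dp":[0,0,0.08],"twist":0},{"dp":[0,0,0.06],"twist":0},{"dp":[0,0,0.06],"twist":0},{"dp":[0,0,0],"twist":0},{"dp":[0,0,0],"twist":0},{"dp":[0,0,0],"twist":0},{"dp":[0,0,0],"twist":0}]'
python3 - <<'E'
from h import *
for n in ['scene']:
    d=r.get_image(n); 
    u,v=proj(d,[.44,-.085,.1]).astype(int); c=d['image'][max(0,v-60):v+60,max(0,u-80):u+80]
    cv2.imwrite('pics/b_%s.png'%n,cv2.resize(c,None,fx=4,fy=4)[:,:,::-1])
E
```

```text
time: 6.65
tcp_pos: [0.4384, -0.0853, 0.067]
tcp_rot: [-3.141, 0.001, -2.976]
wrist_force: [-0.2, -0.8, 0.1]
grip_width: 0.403
```

View pics/b_scene.png

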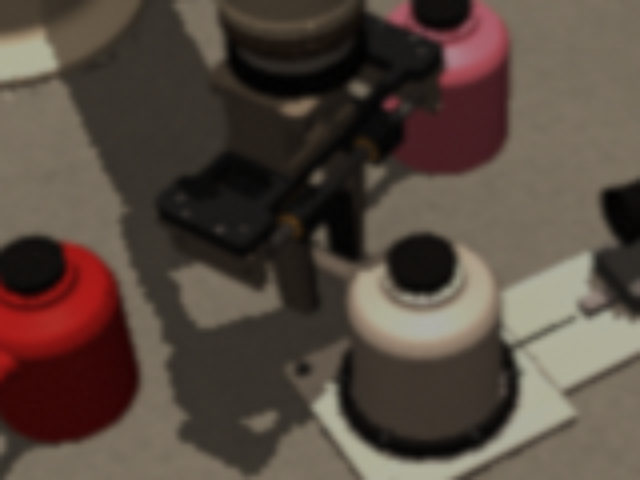

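```bash
python3 -m jog '[{"dp":[0,0,0],"twist":0},{"dp":[0,0,0],"twist":0},{"dp":[-0.0014,0.0316,0],"twist":0.1111},{"dp":[-0.0014,0.0316,0],"twist":0.1111},{"dp":[-0.0014,0.0316,0],"twist":0.1111},{"dp":[-0.0014,0.0316,0],"twist":0.1111},{"dp":[-0.0014,0.0316,0],"twist":0.1111},{"dp":[-0.0014,0.0316,0],"twist":0.1111},{"dp":[-0.0014,0.0316,0],"twist":0.1111},{"dp":[-0.0014,0.0316,0],"twist":0.1111}]' 0.2 5
cat > chk.py <<'E'
from h import *
s=np.load('st.npz'); o=r.get_obs(); p=o['tcp_pos'][:2]-np.array([.510,-.0735]); print('R',np.hypot(*p),'th',np.degrees(np.arctan2(p[1],p[0])),'yaw',np.degrees(o['tcp_rot'][2]),o['wrist_force'],o['ft_torque'],o['grip_width'],'S',s['R'].T@(o['tcp_pos'][:2]-s['t']))
E
python3 chk.py
```

```text
time: 7.95
tcp_pos: [0.447, -0.0361, 0.0665]
tcp_rot: [-3.141, -0.0, 2.607]
wrist_force: [-0.4, 0.2, 0.1]
grip_width: 0.197
R 0.07328093141602605 th 149.34086682972094 yaw 149.34306506583417 [-0.4123999   0.22329142  0.12839885] [-0.04604283 -0.00780592  0.04576023] 0.19704102451942881 S [-0.07056839  0.01891778]
```

```bash
python3 -m jog '[{"dp":[-0.0014,0.0316,0],"twist":0.1111},{"dp":[-0.0014,0.0316,0],"twist":0.1111},{"dp":[-0.0014,0.0316,0],"twist":0.1111},{"dp":[-0.0014,0.0316,0],"twist":0.1111},{"dp":[-0.0014,0.0316,0],"twist":0.1111},{"dp":[-0.0014,0.0316,0],"twist":0.1111},{"dp":[-0.0014,0.0316,0],"twist":0.1111},{"dp":[-0.0014,0.0316,0],"twist":0.1111},{"dp":[-0.0014,0.0316,0],"twist":0.1111},{"dp":[-0.0014,0.0316,0],"twist":0.1111}]'
python3 chk.py; python3 -m jog '[{"dp":[-0.0014,0.0316,0],"twist":0.1111},{"dp":[-0.0014,0.0316,0],"twist":0.1111},{"dp":[-0.0014,0.0316,0],"twist":0.1111},{"dp":[-0.0014,0.0316,0],"twist":0.1111},{"dp":[-0.0014,0.0316,0],"twist":0.1111},{"dp":[0,0,0],"twist":0},{"dp":[0,0,0],"twist":0},{"dp":[0,0,0],"twist":0},{"dp":[0,0,0],"twist":0},{"dp":[0,0,0],"twist":0}]'; python3 chk.py
python3 - <<'E'
from h import *
for n in ['scene','top']:
    d=r.get_image(n); 
    u,v=proj(d,[.52,-.02,.1]).astype(int); c=d['image'][max(0,v-60):v+60,max(0,u-80):u+80]
    cv2.imwrite('pics/c_%s.png'%n,cv2.resize(c,None,fx=4,fy=4)[:,:,::-1])
E
```

```text
time: 9.2
tcp_pos: [0.4975, -0.0014, 0.0664]
tcp_rot: [-3.141, -0.0, 1.734]
wrist_force: [-0.7, 0.3, 0.8]
grip_width: 0.199
R 0.07314568582135217 th 99.83197980732304 yaw 99.34548044093187 [-0.72787058  0.27311954  0.79307861] [0.01653671 0.01397464 0.0185889 ] 0.19918373871385364 S [-0.03116004  0.06588916]
time: 10.45
tcp_pos: [0.529, -0.0033, 0.0666]
tcp_rot: [3.142, 0.0, 1.301]
wrist_force: [0.7, 0.4, -0.8]
grip_width: 0.202
R 0.07272550158819119 th 74.88240746338455 yaw 74.52237520392976 [ 0.73518257  0.44819072 -0.78637022] [-0.06928713 -0.10241555 -0.01252058] 0.20240115059491867 S [-0.00035285  0.07251806]
```

View pics/c_scene.png

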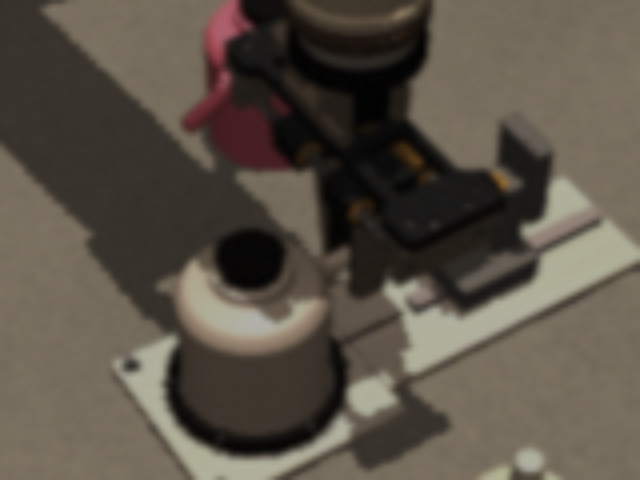

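View pics/c_top.png

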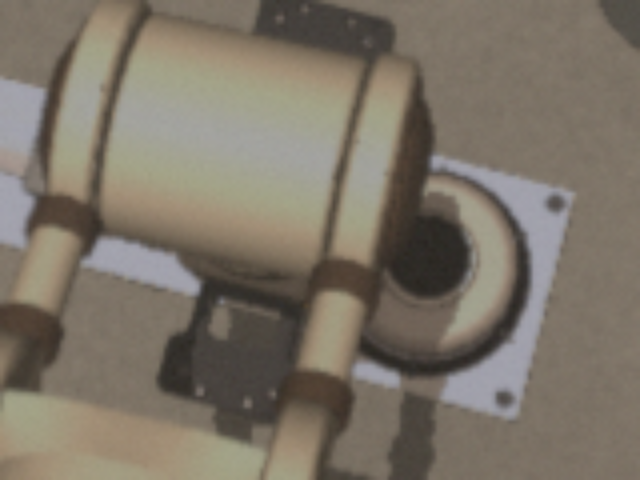

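Jar turned; now squeeze gently to centre the arm, then release and rise.

```bash
python3 -m jog '[{"dp":[0,0,0],"twist":0},{"dp":[0,0,0],"twist":0},{"dp":[0,0,0],"twist":0},{"dp":[0,0,0],"twist":0},{"dp":[0,0,0],"twist":0},{"dp":[0,0,0],"twist":0},{"dp":[0,0,0],"twist":0},{"dp":[0,0,0],"twist":0},{"dp":[0,0,0],"twist":0},{"dp":[0,0,0],"twist":0}]' 0.05 5; python3 chk.py
python3 -m jog '[{"dp":[0,0,0],"twist":0},{"dp":[0,0,0],"twist":0},{"dp":[0,0,0],"twist":0},{"dp":[0,0,-0.05],"twist":0},{"dp":[0,0,-0.1],"twist":0},{"dp":[0,0,-0.15],"twist":0},{"dp":[0,0,-0.15],"twist":0},{"dp":[0,0,-0.15],"twist":0},{"dp":[0.2,0,0],"twist":0},{"dp":[0.25,0,0],"twist":0}]' 0.4
python3 chk.py
python3 - <<'E'
from h import *
s=np.load('st.npz')
for n in ['scene','top']:
    d=r.get_image(n); 
    for l in ['sidearm_tip','coupling_mouth','coupling_back','jar']:
        for x in r.tip_of(d,l)[:4]:
            q=s['R'].T@(np.array(x['point'][:2])-s['t'])
            if np.hypot(*q)<.25: print(n,l,q.round(4),round(x['point'][2],3),round(x['conf'],2))
    u,v=proj(d,[.53,.02,.1]).astype(int); c=d['image'][max(0,v-60):v+60,max(0,u-80):u+80]
    cv2.imwrite('pics/d_%s.png'%n,cv2.resize(c,None,fx=4,fy=4)[:,:,::-1])
E
```

```text
time: 11.8
tcp_pos: [0.529, -0.0033, 0.0666]
tcp_rot: [-3.142, -0.0, 1.3]
wrist_force: [-0.4, 1.4, 0.2]
grip_width: 0.127
R 0.07274334478473485 th 74.85325797512654 yaw 74.50619523768802 [-0.35334262  1.42364325  0.16806959] [ 0.11804622 -0.04297332 -0.00106048] 0.12722481668445623 S [-0.00031597  0.07253616]
time: 13.05
tcp_pos: [0.554, 0.0837, 0.1883]
tcp_rot: [3.139, -0.0, 1.298]
wrist_force: [0.2, -0.3, -0.2]
grip_width: 0.4
R 0.16319725821147674 th 74.37620395002136 yaw 74.38569434651093 [ 0.16547566 -0.3186685  -0.2407547 ] [-0.0282003  -0.09459652 -0.00695743] 0.4002607879398399 S [0.00043436 0.16299151]
scene sidearm_tip [-0.1638  0.0496] 0.076 0.84
scene sidearm_tip [-0.0031  0.0937] 0.082 0.78
scene coupling_mouth [0.0003 0.1378] 0.085 0.72
scene coupling_back [0.0021 0.2021] 0.099 0.66
scene jar [-0.0001 -0.0009] 0.008 0.94
scene jar [-0.1976  0.1401] 0.005 0.93
scene jar [-0.1297 -0.1812] -0.002 0.63
top sidearm_tip [-0.1631  0.0504] 0.075 0.92
top sidearm_tip [-0.0009  0.094 ] 0.086 0.56
top coupling_mouth [-0.0005  0.1419] 0.088 0.58
top jar [-0.1272 -0.185 ] 0.0 0.85
top jar [-0.1979  0.1355] -0.001 0.83
top jar [-0.002   0.0059] 0.006 0.61
```

View pics/d_scene.png

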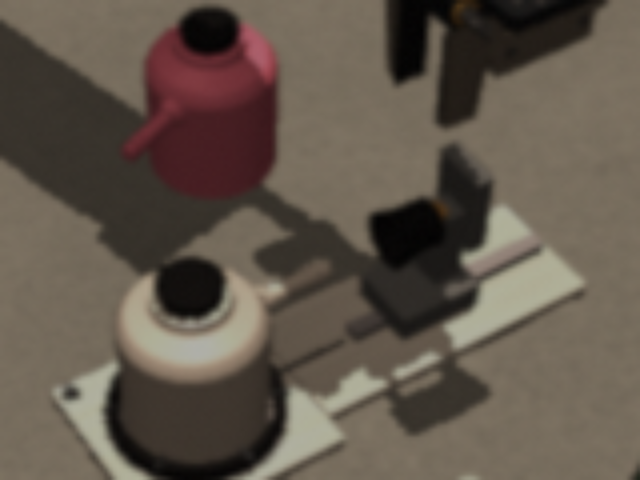

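View pics/d_top.png

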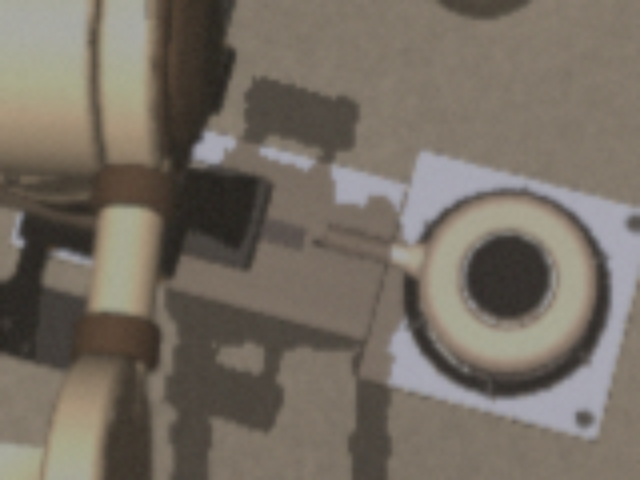

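```bash
python3 -m jog '[{"dp":[0.15,0,0],"twist":0},{"dp":[0.15,0,0],"twist":0},{"dp":[0.1,0,0],"twist":0},{"dp":[0,0,0],"twist":0},{"dp":[0,0,0.13],"twist":0},{"dp":[0,0,0.13],"twist":0},{"dp":[0,0,0.13],"twist":0},{"dp":[0,0,0.12],"twist":0},{"dp":[0,0,0],"twist":0},{"dp":[0,0,0],"twist":0}]' 0 20
python3 chk.py
python3 - <<'E'
from h import *
d=r.get_image('scene'); 
u,v=proj(d,[.55,.08,.1]).astype(int); c=d['image'][max(0,v-60):v+60,max(0,u-80):u+80]
cv2.imwrite('pics/e.png',cv2.resize(c,None,fx=4,fy=4)[:,:,::-1])
E
```

```text
time: 14.8
tcp_pos: [0.5751, 0.16, 0.0857]
tcp_rot: [3.14, -0.0, 1.3]
wrist_force: [0.4, -1.0, 0.3]
grip_width: 0.006
R 0.2423916632322012 th 74.41522582652205 yaw 74.4741287165676 [ 0.41732172 -0.99876181  0.33705972] [-0.02275031 -0.04693495 -0.02667608] 0.005578928801609698 S [0.00039594 0.24218602]
```

View pics/e.png

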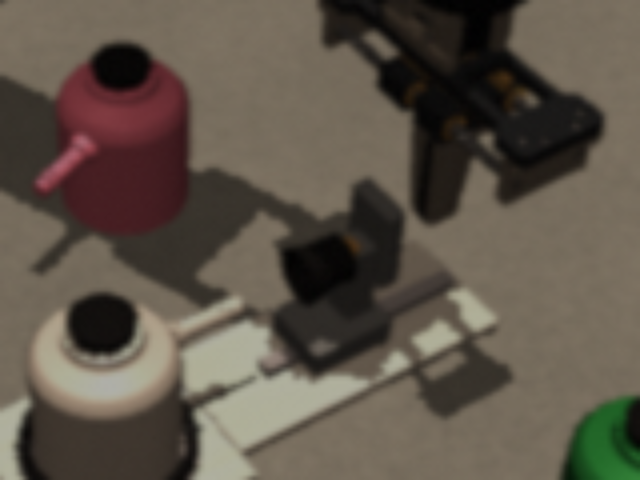

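```bash
python3 -m jog '[{"dp":[-0.06,0,0],"twist":0},{"dp":[-0.06,0,0],"twist":0},{"dp":[-0.03,0,0],"twist":0},{"dp":[-0.03,0,0],"twist":0},{"dp":[-0.03,0,0],"twist":0},{"dp":[-0.03,0,0],"twist":0},{"dp":[-0.03,0,0],"twist":0},{"dp":[-0.03,0,0],"twist":0},{"dp":[-0.03,0,0],"twist":0},{"dp":[-0.03,0,0],"twist":0}]'
python3 chk.py
python3 - <<'E'
from h import *
d=r.get_image('scene'); 
u,v=proj(d,[.54,.04,.1]).astype(int); c=d['image'][max(0,v-60):v+60,max(0,u-80):u+80]
cv2.imwrite('pics/f.png',cv2.resize(c,None,fx=4,fy=4)[:,:,::-1])
E
```

```text
time: 16.1
tcp_pos: [0.5551, 0.0907, 0.0846]
tcp_rot: [3.142, -0.0, 1.3]
wrist_force: [0.7, 1.8, 1.9]
grip_width: 0.005
R 0.17033074077754695 th 74.63789370570116 yaw 74.50752964611533 [0.68028237 1.78357698 1.93024927] [ 0.1903415  -0.23713646 -0.03331125] 0.004946392174638657 S [-0.00033219  0.17012445]
```

View pics/f.png

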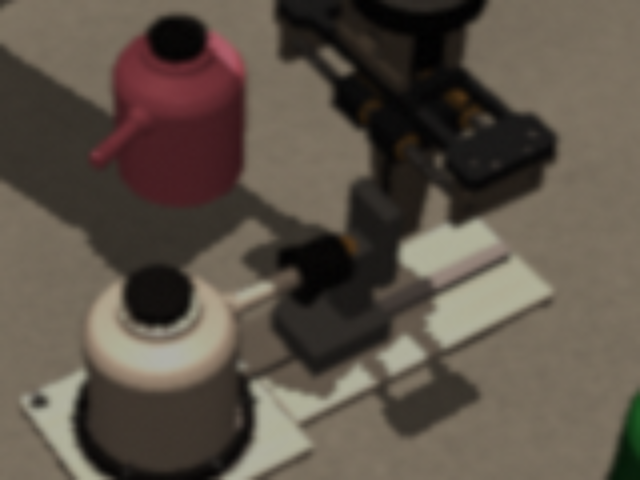

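The tip (crop 285,275) is at the cup mouth, centred. Continuing slowly.

```bash
python3 -m jog '[{"dp":[-0.007,0,0],"twist":0},{"dp":[-0.007,0,0],"twist":0},{"dp":[-0.007,0,0],"twist":0},{"dp":[-0.007,0,0],"twist":0},{"dp":[-0.007,0,0],"twist":0},{"dp":[-0.007,0,0],"twist":0},{"dp":[-0.007,0,0],"twist":0},{"dp":[-0.007,0,0],"twist":0},{"dp":[-0.007,0,0],"twist":0},{"dp":[0,0,0],"twist":0}]'
python3 chk.py
```

```text
time: 17.4
tcp_pos: [0.5521, 0.0805, 0.0846]
tcp_rot: [3.141, -0.003, 1.3]
wrist_force: [3.3, 7.6, -1.5]
grip_width: 0.004
R 0.1596885557387322 th 74.7051656504313 yaw 74.49252090799865 [ 3.33585337  7.55913434 -1.51940793] [ 1.11234124 -0.48505088  0.01643086] 0.004378420920287744 S [-0.0004881   0.15948165]
```

```bash
python3 -m jog '[{"dp":[-0.005,0,0],"twist":0},{"dp":[0,0,0],"twist":0},{"dp":[-0.005,0,0],"twist":0},{"dp":[0,0,0],"twist":0},{"dp":[0,0,0],"twist":0},{"dp":[0,0,0],"twist":0},{"dp":[0,0,0],"twist":0},{"dp":[0,0,0],"twist":0},{"dp":[0,0,0],"twist":0},{"dp":[0,0,0],"twist":0}]'
python3 chk.py
python3 - <<'E'
from h import *
s=np.load('st.npz')
d=r.get_image('scene'); 
for l in ['sidearm_tip','coupling_mouth','coupling_back','jar']:
        for x in r.tip_of(d,l)[:4]:
            q=s['R'].T@(np.array(x['point'][:2])-s['t'])
            if np.hypot(*q)<.25 and abs(q[0])<.03: print(l,q.round(4),round(x['point'][2],3),round(x['conf'],2))
u,v=proj(d,[.54,.02,.08]).astype(int); c=d['image'][max(0,v-45):v+45,max(0,u-60):u+60]
cv2.imwrite('pics/g.png',cv2.resize(c,None,fx=6,fy=6,interpolation=cv2.INTER_CUBIC)[:,:,::-1])
E
```

```text
time: 18.65
tcp_pos: [0.5522, 0.0805, 0.0846]
tcp_rot: [3.141, -0.007, 1.3]
wrist_force: [5.6, 14.9, -4.2]
grip_width: 0.003
R 0.15963119843961238 th 74.68850656278282 yaw 74.49098245582813 [ 5.63432911 14.89832911 -4.20192693] [ 2.19295423 -0.93477456 -0.05289077] 0.003150127137369594 S [-0.00044144  0.15942448]
coupling_mouth [0.0019 0.0814] 0.086 0.71
coupling_back [0.002  0.1477] 0.1 0.69
jar [-0.0011  0.0032] 0.009 0.61
```

View pics/g.png

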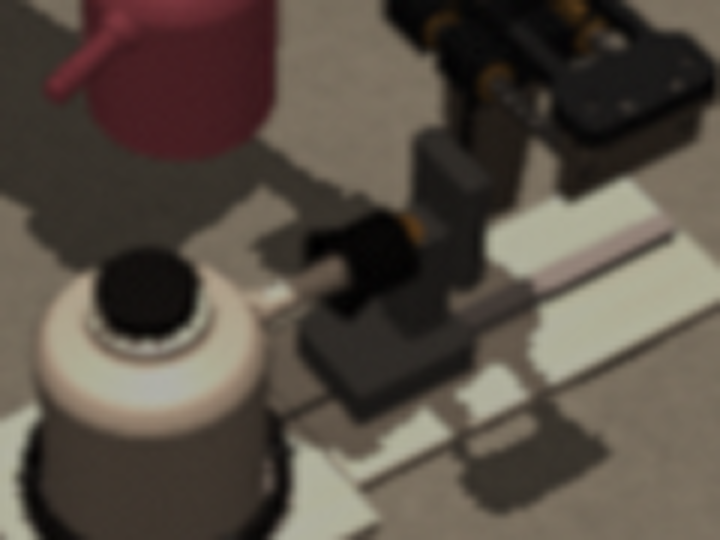

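Stopped dead at the end stop (force doubled, no motion). Backing off and checking.

```bash
python3 -m jog '[{"dp":[0.03,0,0],"twist":0},{"dp":[0.1,0,0],"twist":0},{"dp":[0.15,0,0],"twist":0},{"dp":[0,0,-0.2],"twist":0},{"dp":[0,0,-0.25],"twist":0},{"dp":[0,0,-0.25],"twist":0},{"dp":[0.2,0,0],"twist":0},{"dp":[0.2,0,0],"twist":0},{"dp":[0.2,0,0],"twist":0},{"dp":[0,0,0],"twist":0}]'
python3 chk.py
python3 - <<'E'
from h import *
s=np.load('st.npz')
for n in ['scene','top']:
    d=r.get_image(n)
    for l in ['sidearm_tip','coupling_mouth','coupling_back','jar','flask','funnel','bosshead']:
        for x in r.tip_of(d,l)[:4]:
            q=s['R'].T@(np.array(x['point'][:2])-s['t'])
            if l in('flask','funnel','bosshead'): print(n,l,np.round(x['point'],3))
            elif np.hypot(*q)<.25 and abs(q[0])<.03: print(n,l,q.round(4),round(x['point'][2],3),round(x['conf'],2))
    u,v=proj(d,[.54,0,.08]).astype(int); c=d['image'][max(0,v-60):v+60,max(0,u-80):u+80]
    cv2.imwrite('pics/i_%s.png'%n,cv2.resize(c,None,fx=4,fy=4,interpolation=cv2.INTER_CUBIC)[:,:,::-1])
E
```

```text
time: 20.15
tcp_pos: [0.598, 0.2494, 0.2241]
tcp_rot: [-3.141, 0.0, 1.304]
wrist_force: [-0.6, -1.1, -0.0]
grip_width: 0.003
R 0.3346753111758878 th 74.74714369196916 yaw 74.70468023768437 [-0.64585275 -1.12356075 -0.01454115] [-0.05348614 -0.0644056   0.00675212] 0.0029669355238648182 S [-0.00145811  0.3344658 ]
scene sidearm_tip [-0.0024  0.0955] 0.082 0.93
scene coupling_mouth [0.0029 0.0844] 0.084 0.93
scene coupling_back [0.0027 0.1452] 0.099 0.77
scene jar [0.0001 0.0003] 0.01 0.64
scene flask [ 0.673 -0.216  0.   ]
scene bosshead [ 0.474 -0.319  0.001]
top sidearm_tip [0.001  0.0958] 0.086 0.57
top coupling_mouth [0.0019 0.0886] 0.087 0.73
top coupling_back [0.0005 0.1498] 0.096 0.57
top jar [-0.0057  0.0008] 0.007 0.65
top flask [ 0.672 -0.206  0.002]
top funnel [ 0.704 -0.059  0.003]
top bosshead [ 0.477 -0.314 -0.   ]
```

View pics/i_scene.png

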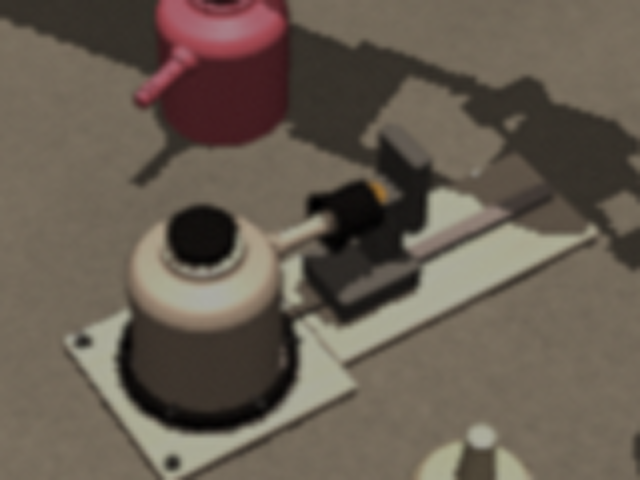

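View pics/i_top.png

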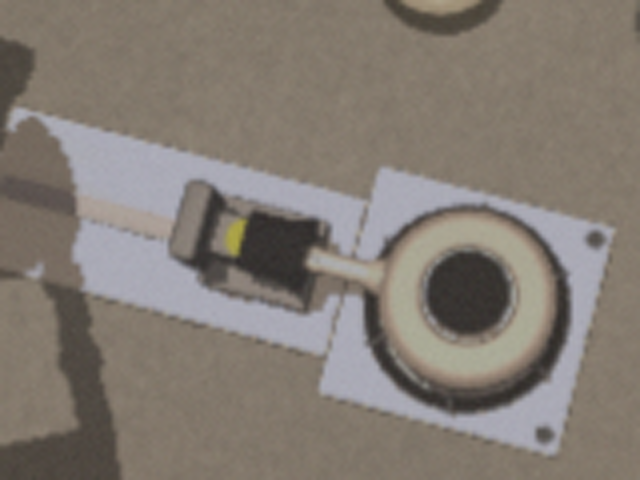

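```bash
python3 -c "
from h import *
print(r.finish_job())"
```

```text
the job is handed in; nothing more can be done
None
```

I turned the white jar about 115° with the jaws either side of its side arm. I squeezed lightly to centre the arm on the track line, then let go. I then pushed the coupling home with the shut fingers and backed well clear. The job was handed in at about 20 s of the 48 s allowed.

Last checks, by the networks and my own fit of the plate:

- **Side arm:** the tip was 1 to 2.4 mm sideways of the track line, against the 8 mm allowed.
- **Coupling:** it stopped dead under about 16 N, roughly double the force at the previous reading, with no movement. The jar should have tipped well below that force, so I took the stop to be the end stop rather than the arm jamming in the cup. Both pictures show the arm running into the cup.
- **Jar:** upright and down in its ring.
- **Bystanders:** the flask and clamp head read within the networks' scatter of where they started. So did the funnel, though only in the top view; the scene view missed it at the end.

Two readings disagreed slightly:

- **Coupling mouth:** 84 mm from the ring's centre in the scene view and 89 mm in the top view (81 mm while I was still pushing), against 83 mm nominal.
- **Jar centre:** one top reading put it 6 mm off sideways. The scene view put it within 1 mm and the picture shows it seated, so I took that as network error.

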